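Wedge the rocking roller cradle

ROBOT

A 6-joint arm with a two-finger parallel gripper is mounted at the origin on the work surface. World frame = base frame: x ahead of the robot, y to its left, z up, the work surface at z = 0. Lengths are in m, angles in rad, forces in N, time in s.
With the tool pointing down it reaches from about 0.3 to 0.875 m from the base axis. Payload 6.4 kg.
Tool frame: the origin (TCP) lies between the finger pads; the fingertips stand ctrl.tip_reach ahead of it and the grasp point (between the pads) lies 11 mm behind it (ctrl.tip_reach is the distance from the TCP to the fingertips, in m); z points along the fingers, x is the direction in which the jaws open and shut, and the axes are right-handed (so a half turn about z gives the same grasp; the last joint's range is limited). The gripper opens to 85 mm and grips with 20 to 120 N. Pads are 22 mm wide; open, the fingers measure 114 mm over their backs; the gripper's body (76 mm by 85 mm) begins 54 mm behind the grasp point. The pads swing forward as they close: fully open they stand 13 mm farther back than shut.
Start: joints at [1.133, 0.181, 1.607, -0, 1.354, -0.206], TCP at [0.132, 0.56, 0.239] pointing down, gripper open.
Joint ranges: [-2.99, 2.99], [-0.89, 2.07], [0.3, 2.58], [-1.14, 4.28], [0, 2.63], [-3.12, 3.12]. Speed limits (rad/s): [2.57, 2.57, 3.01, 3.14, 3.14, 3.14].

INTERFACE

Orientations are given as a unit quaternion [w, x, y, z].
In Python, from bench import telemetry, viewer, ticket, nets, ctrl gives the robot as it stands.
- The arm moves only by the tool step_arm, never from a script. Its argument "plan" is a list of rows, each a list of 2 entries, a list of its own where there are three numbers: the shift along the tool's x, y, z in m, then the turn, a rotation vector about the tool's x, y, z in degrees. A call has 1 to 5 rows; each row is the pose to reach, as a shift and turn from the pose commanded when the call began, along the tool's axes at that moment; what a row does not reach only later rows make up. A row lasts 1/10 s, in which the tool goes at most 50 mm and 8.59 degrees, less where a joint would pass 70% of its speed; a pose out of reach is approached as far as the arm can. A call with a gripper value outside its range is refused whole. "fingers" is the opening in per cent of the stroke, from 0 (shut) to 100 (fully open), set as the call begins (left out, the last holds). The fingers move at their own pace and stop on an object; the grip force is fixed at half the most. Time passes only in rows, so rows that repeat a pose let the fingers close. It gives the time, the measured TCP pose, the force and the opening at its end, in the units of the state.
- telemetry.get_obs(): the state, without advancing time (a new reading comes with each control period).
- viewer.camera(name): name is "scene" or "top" or "wrist"; returns the picture (384x512x3 uint8, red, green, blue); there is no depth.
- viewer.get_calibration(name): a dict with "K" (3x3 intrinsics, pixels), "dist" ([k1, k2, p1, p2, k3] as OpenCV has them; the pictures are not rectified), "origin" and "orientation" of the camera in the world. Camera axes: x right, y up, looking along -z (the intrinsics and any distortion apply to the point x, -y, -z); pixel columns grow to the right and rows downward; lengths in m; the calibration is good to about 2 mm. A picture is of the moment at which its call begins: read the wrist's pose just before it. get_calibration takes no time and is no camera call; for the wrist camera it gives the pose at the moment of the call.
- ticket.hand_in(): hands the job in, once; it reports no verdict.
Trained networks look in the newest picture that a camera, given by its name, has taken for a name from the list of things; names that differ only in an ending like _2 or _b are one class to them, and where a whole thing is asked for, a point or a joint stands for the part that bears it (a point fixed in the world has none). Each returns a list of dicts, best first, with "score" (0 to 1); they miss things now and then, are a little off and sometimes report something else, mostly with a low value. They report only what shows in the picture. A call takes as long as a camera call. They do not tell look-alikes from the thing itself.
- nets.boxes_of(thing, camera): "extent" ([left, top, right, bottom] in pixels, round what is visible of it).
The state is a dict: "time_s": time; "q": joint angles; "dq": joint speeds; "joint_efforts": joint torques, N m; "eef_pos": TCP position; "eef_rot": TCP orientation; "wrist_force": force on the tool from outside, world axes, zero at the start; "torque": the same for the moment, N m; "opening": opening from 0.0 (shut) to 1.0 (fully open).
Only numpy, scipy, OpenCV 4.12 (cv2) and the standard library are available. Lean on these libraries where they do the work, as an engineer would, in place of code of your own. Each camera call takes 0.05 s, during which the arm holds its last target.

TASK

The green roller cradle rocks because the foot under one corner is seized too short and hangs clear of the bench. Push the orange wedge, thin end first, in under that foot until the cradle no longer rocks, testing it by pressing down on that corner, and finish with the fingers still pressing firmly down on top of that corner while the cradle stands level and steady on the wedge. Pick nothing up, leave the cradle where it is with the roller lying in it, and leave the loose parts around it alone.

Things in the scene. Friction and masses are not known exactly. Their poses are not given: they have to be found in the camera images.
- cradle: Green steel roller cradle, about 2.6 kg: flat base plate 210 (x) x 170 (y) x 8 mm, top 38 mm above the bench when level, on four black rubber ball feet (12 mm radius) at x = +-85, y = +-65 mm; two V uprights at x = -30, y = +-60 mm hold the roller. Origin mid-base at bench level. The (+x, +y) foot is seized short; the other three are full length and stand on the bench.
- corner (a point): Point on the flat, free top of the base plate straight above the short foot, 20 mm in from both plate edges, 38 mm above the bench when level: the place to press. At rest the short foot hangs 5 to 9 mm clear of the bench (differs each time); about 1.5 to 4 N here rocks the cradle down until that foot touches.
- wedge: Orange plastic levelling wedge, 70 g, flat on the bench: 110 mm long (x), 50 mm wide (y), rising evenly from 2 mm at the thin +x end to 20 mm at the upright thick -x end. Origin mid-underside. At first its thin end points roughly along the cradle's -y, at the short foot, 25 to 55 mm short of the foot's centre. It jams by friction where it fills the foot's gap.
- wedge_tip (a point): Middle of the wedge's thin edge, at bench level.
- wedge_back (a point): Middle of the wedge's upright thick end face (50 mm wide, 20 mm high), 10 mm above the bench: the face to push on.
- roller: Worn steel roller tube, 50 mm diameter, 300 mm long, 0.9 kg, lying loose in the cradle's two Vs along the cradle's y, its axis at cradle x = -30 mm and 123 mm above the bench. Origin at its middle, y along its axis. To be left lying there.
- insert_a: White acetal bearing insert, 54 mm flange diameter, 27 mm high, standing loose on the bench; origin at the middle of its underside. To be left alone.
- insert_b: A second white acetal bearing insert, the same. To be left alone.
- spacer: Brass spacer ring, 52 mm diameter, 14 mm high, lying loose; origin at the middle of its underside. To be left alone.
- grommet: Black rubber grommet, 42 mm diameter, 15 mm high, lying loose; origin at the middle of its underside. To be left alone.
Mind the look-alikes: they are no part of the job. Of the things shaped like the wedge, the orange one is meant.

How it is judged:
On the way:
1. the wedge's thin end has been pushed in under the short foot (y of wedge_tip in the frame of cradle below 0.06 m and x of wedge_tip in the frame of cradle between 0.06 and 0.11 m), for 0.1 s.
At the end, for the whole second after the job is handed in: For the last second the fingers press on the cradle's top within 30 mm of the point above the short foot with more than 3 N, the wedge under the short foot carries the load (more than 1 N), the cradle is level to within 0.01 rad (0.6 degrees) and at rest, and the roller lies in its Vs (contact force between the fingers and cradle above 3 N and horizontal distance between the grasp point and corner below 0.03 m and angle between cradle's own z axis and vertical below 0.01 rad and contact force between wedge and cradle above 1 N and y of wedge_tip in the frame of cradle below 0.06 m and linear speed of each of cradle, wedge below 0.01 m/s and linear speed of roller below 0.02 m/s and z of roller in the frame of cradle below 0.135 m); the arm keeps its last pose, push and grip.
It fails at once if the wedge is lifted off the bench (height (world z) of wedge above 0.012 m).
It fails at once if the cradle is lifted or tipped over (height (world z) of cradle above 0.015 m or angle between cradle's own z axis and vertical above 0.2 rad).
It fails at once if the cradle is shoved out of its place (more than 30 mm) (distance of cradle from where it was at the start of the episode above 0.03 m).
It fails at once if the roller is lifted or knocked out of its Vs (z of roller in the frame of cradle above 0.14 m or y of roller in the frame of cradle above 0.04 m or y of roller in the frame of cradle below -0.04 m).
It fails at once if a loose part nearby is knocked away (more than 20 mm) (distance of any of insert_a, insert_b, spacer, grommet from where it was at the start of the episode above 0.02 m).
It also fails if it takes over 48 s, if anything falls off the work surface, if the arm or the gripper's body presses on something with over 40 N, if the wrist force passes 120 N, or if a joint passes its speed limit or range.

## Working session

There is one attempt and no reset: what is moved stays moved. The work goes in short steps, Python scripts to look and compute and a tool call to move; the robot and the scene stay as the last step left them, time stands still between calls to the robot, and variables do not carry over. Pictures are saved under pics/ and viewed, and the job is handed in when it is done.

Besides the shell and the picture viewer there is one more tool, called after "Emit:" in YAML: its name, and indented under it one key for each argument. step_arm: Moves the arm, as the interface text tells. Its arguments: {"type":"object","properties":{"plan":{"type":"array"},"fingers":{"type":"number"}},"required":["plan"]}

```bash
ls; mkdir -p pics; python3 - <<'E'
from bench import telemetry, viewer, nets, ctrl
import cv2
o=telemetry.get_obs();print(o, ctrl.tip_reach)
for n in ["scene","top","wrist"]:
    im=viewer.camera(n);cv2.imwrite(f"pics/a_{n}.png",im[:,:,::-1])
    c=viewer.get_calibration(n);print(n,c)
    for t in ["cradle","wedge","roller","insert_a","spacer","grommet"]:
        print(t,[(d['score'],d['extent']) for d in nets.boxes_of(t,n)][:3])
E
```

```text
pics
{'time_s': 0.0, 'q': array([ 1.13271740e+00,  1.81552836e-01,  1.60801895e+00,  3.35498549e-05,
        1.35380735e+00, -2.06277054e-01]), 'dq': array([-0.00080038, -0.00066933, -0.00081218,  0.00077101,  0.00140585,
       -0.0005773 ]), 'joint_efforts': array([ 3.26919391e-03, -4.44877839e+01, -3.51338053e+01,  2.39609420e-05,
        9.02444765e-03,  4.07427308e-05]), 'eef_pos': array([0.13181933, 0.55912602, 0.23837223]), 'eef_rot': array([ 3.84476964e-04,  7.84135718e-01,  6.20588735e-01, -8.06430709e-04]), 'wrist_force': array([ 0.08423926, -0.28717422, -0.16228804]), 'torque': array([0.0053217 , 0.03587315, 0.00104183]), 'opening': 0.9997369595921134} 0.008
scene {'K': array([[404.23848299,   0.        , 259.04201766],
       [  0.        , 404.23848299, 191.56570737],
       [  0.        ,   0.        ,   1.        ]]), 'dist': array([0.01386675, 0.        , 0.        , 0.        , 0.        ]), 'origin': array([1.00350621, 0.26805477, 0.7198005 ]), 'orientation': array([0.51299593, 0.1765127 , 0.28417052, 0.79052233])}
cradle [(0.68, [177.1, 144.9, 276.9, 224.5])]
wedge
[... 1039 characters left out ...]
 274.0, 162.7]), (0.63, [258.3, 175.5, 327.7, 257.5]), (0.57, [315.0, 150.8, 334.9, 169.3])]
spacer [(0.52, [282.4, 146.2, 306.1, 160.5]), (0.29, [208.8, 181.5, 253.9, 198.4])]
grommet [(0.73, [203.7, 210.8, 222.5, 227.0])]
wrist {'K': array([[285.97475546,   0.        , 256.41416341],
       [  0.        , 285.97475546, 188.31006325],
       [  0.        ,   0.        ,   1.        ]]), 'dist': array([-0.05835083,  0.        ,  0.        ,  0.        ,  0.        ]), 'origin': array([0.05056106, 0.57908081, 0.37342425]), 'orientation': array([ 0.77324529, -0.12982315, -0.10262895,  0.61213149])}
cradle []
wedge []
roller []
insert_a []
spacer []
grommet [(0.74, [84.8, 370.2, 110.5, 384.0])]
```

View pictures.

View pics/a_scene.png

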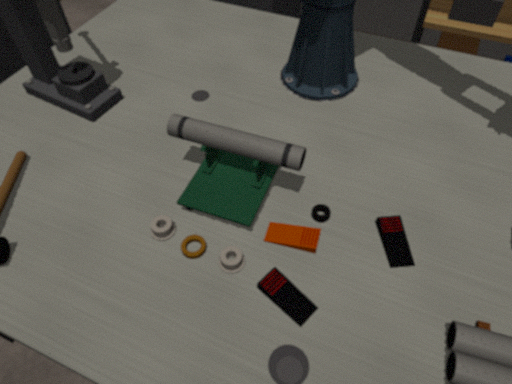

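View pics/a_top.png

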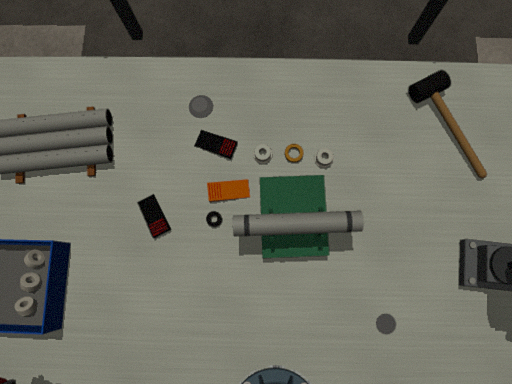

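```bash
python3 - <<'E'
import cv2
a=cv2.imread("pics/a_top.png")[120:270,125:375]
cv2.imwrite("pics/a_topz.png",cv2.resize(a,None,fx=3.2,fy=3.2,interpolation=cv2.INTER_CUBIC))
a=cv2.imread("pics/a_scene.png")[105:335,140:415]
cv2.imwrite("pics/a_scenez.png",cv2.resize(a,None,fx=2.6,fy=2.6,interpolation=cv2.INTER_CUBIC))
E
```

```text
(no output)
```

View pics/a_topz.png

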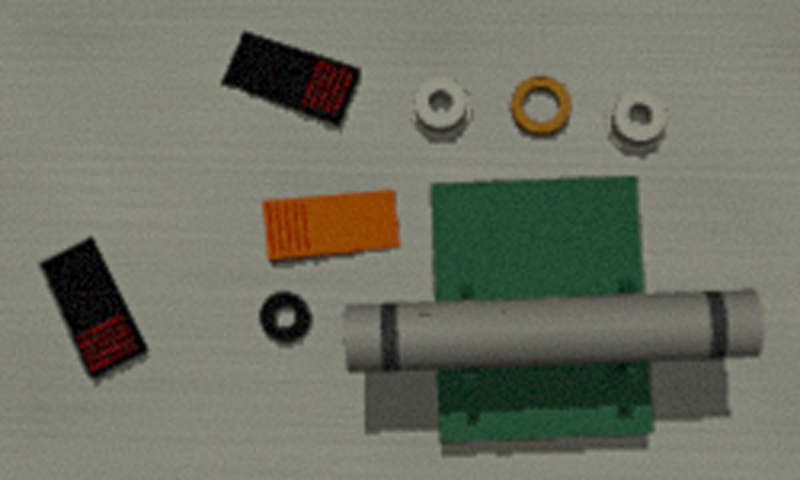

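View pics/a_scenez.png

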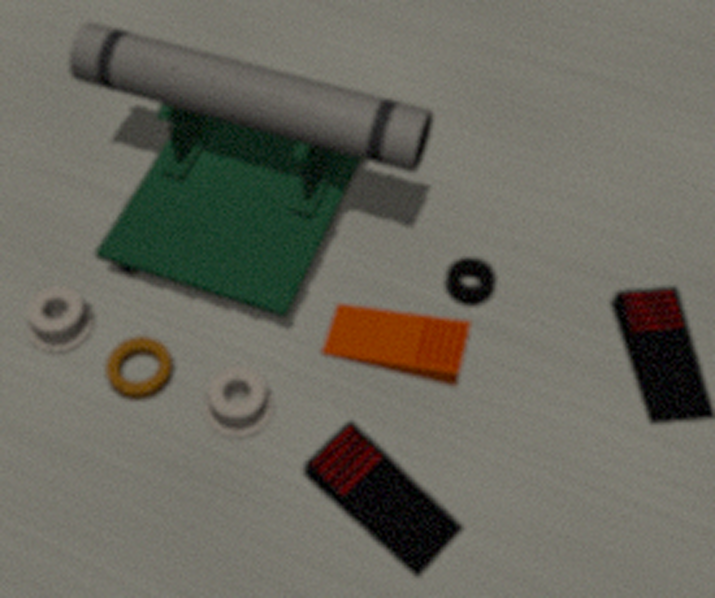

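```bash
cat > h.py <<'E'
import numpy as np, cv2
from scipy.spatial.transform import Rotation as R
from bench import telemetry, viewer, nets, ctrl
def ray(cal,uv):
    p=cv2.undistortPoints(np.array([[uv]],float),cal['K'],cal['dist'])[0,0]
    q=cal['orientation'];Rm=R.from_quat([q[1],q[2],q[3],q[0]]).as_matrix()
    return Rm@np.array([p[0],-p[1],-1.])
def at(cal,uv,z):
    d=ray(cal,uv);o=np.array(cal['origin']);return o+d*(z-o[2])/d[2]
def proj(cal,P):
    q=cal['orientation'];Rm=R.from_quat([q[1],q[2],q[3],q[0]]).as_matrix()
    c=(np.atleast_2d(P)-cal['origin'])@Rm
    x=np.c_[c[:,0]/-c[:,2],-c[:,1]/-c[:,2],np.ones(len(c))]
    return cv2.projectPoints(x,np.zeros(3),np.zeros(3),cal['K'],cal['dist'])[0][:,0]
def masks(im):
    h=cv2.cvtColor(im,cv2.COLOR_RGB2HSV)
    return (cv2.inRange(h,(5,170,90),(15,255,255)), cv2.inRange(h,(60,100,20),(90,255,255)))
E
python3 - <<'E'
from h import *
for n in ["top","scene"]:
    im=cv2.imread(f"pics/a_{n}.png")[:,:,::-1].copy();cal=viewer.get_calibration(n)
    o,g=masks(im)
    for m,nm,z in ((o,'wedge',0.01),(g,'cradle',.038)):
        k,l,s,c=cv2.connectedComponentsWithStats(m)
        i=1+np.argmax(s[1:,4]);pts=np.argwhere(l==i)[:,::-1].astype(np.float32)
        r=cv2.boxPoints(cv2.minAreaRect(pts));print(n,nm,s[i],r.round(1).tolist())
        for zz in (0.002,.01,.02,.038):
            print(zz,[at(cal,p,zz)[:2].round(4).tolist() for p in r])
cal=viewer.get_calibration("top")
for nm,uv,z in (("grom",(213.5,219),.015),("insL",(262.5,153.5),.02),("sp",(294,153.5),.014),("insR",(325,158),.02)): print(nm,at(cal,uv,z).round(4))
print(at(cal,(297,222.5),.148))
E
```

```text
top wedge [207 180  43  21 735] [[206.6999969482422, 182.39999389648438], [247.6999969482422, 179.0], [249.1999969482422, 197.1999969482422], [208.1999969482422, 200.60000610351562]]
0.002 [[0.5793, 0.1926], [0.5908, 0.0819], [0.5408, 0.0764], [0.5294, 0.1862]]
0.01 [[0.5776, 0.1914], [0.589, 0.0815], [0.5393, 0.0761], [0.5281, 0.185]]
0.02 [[0.5754, 0.1898], [0.5867, 0.081], [0.5376, 0.0756], [0.5264, 0.1835]]
0.038 [[0.5716, 0.187], [0.5827, 0.0801], [0.5344, 0.0748], [0.5234, 0.1808]]
top cradle [ 260  175   66   39 2288] [[259.5, 177.3000030517578], [323.70001220703125, 174.89999389648438], [325.1000061035156, 210.8000030517578], [260.8999938964844, 213.3000030517578]]
0.002 [[0.5961, 0.05], [0.6062, -0.1243], [0.5077, -0.127], [0.498, 0.0442]]
0.01 [[0.5942, 0.0498], [0.6043, -0.1231], [0.5066, -0.1257], [0.4969, 0.0441]]
0.02 [[0.5919, 0.0496], [0.6019, -0.1216], [0.5051, -0.1242], [0.4955, 0.044]]
0.038 [[0.5878, 0.0493], [0.5976, -0.1189], [0.5025, -0.1215], [0.4931, 0.0437]]
scene wedge [ 265  223   55   26 1036] [[264.29998779296875, 241.60000610351562], [267.20001220703125
[... 368 characters left out ...]
671, 0.0802], [0.5413, 0.1841], [0.5885, 0.1943]]
scene cradle [ 178  146  100   80 4438] [[177.10000610351562, 204.0], [196.3000030517578, 140.6999969482422], [277.5, 165.39999389648438], [258.29998779296875, 228.60000610351562]]
0.002 [[0.5822, -0.1332], [0.3878, -0.1955], [0.3837, 0.0273], [0.5691, 0.0604]]
0.01 [[0.5869, -0.1287], [0.3946, -0.1903], [0.3906, 0.03], [0.574, 0.0627]]
0.02 [[0.5928, -0.1231], [0.4032, -0.1839], [0.3992, 0.0333], [0.58, 0.0656]]
0.038 [[0.6033, -0.113], [0.4186, -0.1722], [0.4147, 0.0394], [0.5909, 0.0708]]
grom [0.4787 0.1681 0.015 ]
insL [0.658  0.0429 0.02  ]
sp [ 0.6614 -0.0426  0.014 ]
insR [ 0.6486 -0.1257  0.02  ]
[ 0.45855051 -0.04051256  0.148     ]
```

```bash
python3 - <<'E'
from h import *
from scipy.optimize import minimize
ims={n:cv2.imread(f"pics/a_{n}.png") for n in("top","scene")}
cals={n:viewer.get_calibration(n) for n in ims}
W=np.array([[-.055,-.025,0],[-.055,.025,0],[.055,-.025,0],[.055,.025,0],[-.055,-.025,.02],[-.055,.025,.02],[.055,-.025,.002],[.055,.025,.002]])
def tf(p,M): c,s=np.cos(p[2]),np.sin(p[2]);return M@np.array([[c,s,0],[-s,c,0],[0,0,1]])+[p[0],p[1],0]
def sil(n,P):
    m=np.zeros((384*4,512*4),np.uint8);h=cv2.convexHull(((proj(cals[n],P)+.5)*4).astype(np.int32));cv2.fillConvexPoly(m,h,255);return cv2.resize(m,(512,384),interpolation=cv2.INTER_AREA)/255.
mk={}
for n in ims:
    h=cv2.cvtColor(ims[n],cv2.COLOR_BGR2HSV);m=cv2.inRange(h,(3,150,40),(18,255,255))
    k,l,s,c=cv2.connectedComponentsWithStats(m);w=l*0.
    t=np.array([228,191]) if n=="top" else np.array([292,237])
    i=1+np.argmin(np.linalg.norm(c[1:]-t,axis=1));mk[n]=(l==i)*1.
for use in (("top",),("scene",),("top","scene")):
    f=lambda p:sum(np.abs(sil(n,tf(p,W))-mk[n]).sum() for n in use)
    best=minimize(f,[.558,.133,-1.44],method="Nelder-Mead",options=dict(initial_simplex=[[.558,.133,-1.44],[.563,.133,-1.44],[.558,.138,-1.44],[.558,.133,-1.38]],xatol=1e-4))
    p=best.x;print(use,p.round(4),best.fun,"tip",tf(p,np.array([[.055,0,0],[-.055,0,0]])).round(4).tolist())
# cradle plate
C=np.array([[a*.105,b*.085,.038] for a,b in((1,1),(1,-1),(-1,-1),(-1,1))])
for p in ([.4865,-.0415,.058],):
  for n in ims:
    v=ims[n].copy();P=tf(p,C);cv2.polylines(v,[np.round(proj(cals[n],P)).astype(int).reshape(-1,1,2).astype(np.int32)],True,(255,255,255),1)
    w=tf(best.x,W);cv2.polylines(v,[np.round(proj(cals[n],w[[4,5,7,6]])).astype(np.int32).reshape(-1,1,2)],True,(255,0,0),1)
    print(n,proj(cals[n],P).round(1).tolist(),"corner",tf(p,np.array([[.085,.065,.038]])))
    v=v[120:270,185:375] if n=="top" else v[105:285,160:350]
    cv2.imwrite(f"pics/b_{n}.png",cv2.resize(v,None,fx=3,fy=3,interpolation=cv2.INTER_NEAREST))
a,b=[cv2.imread(f"pics/b_{n}.png") for n in ims]
print(a.shape,b.shape)
E
```

```text
('top',) [ 0.5592  0.1329 -1.4235] 58.36862745098039 tip [[0.5673, 0.0785, 0.0], [0.5511, 0.1873, 0.0]]
('scene',) [ 0.5579  0.133  -1.4407] 113.65490196078431 tip [[0.565, 0.0785, 0.0], [0.5508, 0.1876, 0.0]]
('top', 'scene') [ 0.5592  0.1325 -1.4455] 175.66666666666669 tip [[0.5661, 0.078, 0.0], [0.5523, 0.1871, 0.0]]
top [[259.4, 177.9], [324.2, 175.4], [329.9, 256.4], [262.5, 259.2]] corner [[0.56758918 0.02831794 0.038     ]]
scene [[249.7, 223.4], [175.9, 200.5], [217.0, 136.9], [282.9, 154.2]] corner [[0.56758918 0.02831794 0.038     ]]
(450, 570, 3) (540, 570, 3)
```

View pics/b_top.png

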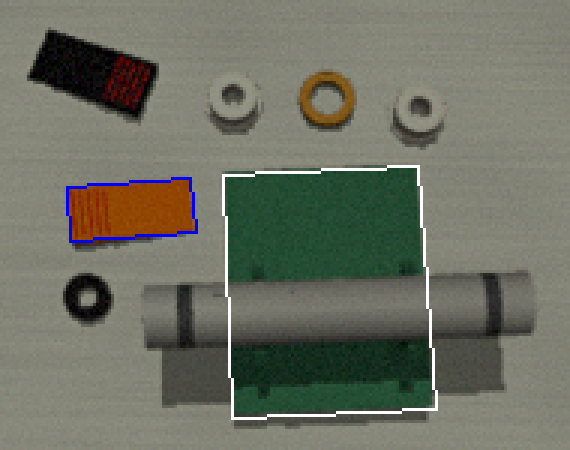

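View pics/b_scene.png

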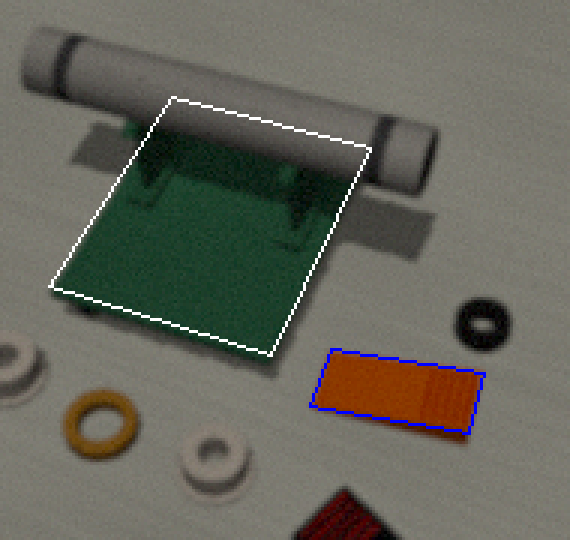

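```bash
cat >> h.py <<'E'
def rq(q): return R.from_quat([q[1],q[2],q[3],q[0]])
def state():
    o=telemetry.get_obs();r=rq(o['eef_rot'])
    print("t",round(o['time_s'],2),"pos",np.round(o['eef_pos'],4),"xang",np.degrees(np.arctan2(*r.as_matrix()[1::-1,0])).round(1),"z",r.as_matrix()[:,2].round(3),"F",np.round(o['wrist_force'],2),"T",np.round(o['torque'],2),"op",round(o['opening'],3));return o,r
def delta(pos,yawdeg,o,r):
    a=np.radians(yawdeg);X=np.array([np.cos(a),np.sin(a),0]);Z=np.array([0,0,-1.]);T=np.c_[X,np.cross(Z,X),Z]
    return (r.inv().apply(np.array(pos)-o['eef_pos'])*1000).round(1), np.degrees((r.inv()*R.from_matrix(T)).as_rotvec()).round(2)
E
python3 - <<'E'
from h import *
o,r=state()
print(delta([.547,.235,.2],7.2,o,r))
E
```

```text
t 1.05 pos [0.1321 0.5596 0.2393] xang 76.7 z [ 0. -0. -1.] F [ 0.3   0.61 -0.5 ] T [-0.03  0.01 -0.03] op 1.001
(array([-220.6,  478.4,   39.3]), array([ 0.  , -0.  , 69.52]))
```

Emit:
step_arm:
  plan:
    - [[-0.018,0.04,0],[0,0,8]]
    - [[-0.036,0.08,0],[0,0,16]]
    - [[-0.055,0.12,0],[0,0,24]]
    - [[-0.073,0.16,0],[0,0,32]]
    - [[-0.092,0.2,0.005],[0,0,40]]
  fingers: 25

```text
time_s: 1.55
eef_pos: [0.3071, 0.4234, 0.2351]
eef_rot: [-0.0, 0.95, 0.312, 0.001]
wrist_force: [0.7, -0.4, 0.5]
opening: 0.25
```

```bash
python3 - <<'E'
from h import *
o,r=state()
print(delta([.547,.235,.2],7.2,o,r))
E
```

```text
t 1.55 pos [0.3071 0.4234 0.2351] xang 36.4 z [ 0.002  0.001 -1.   ] F [ 0.74 -0.45  0.53] T [-0.05 -0.01  0.02] op 0.25
(array([ 81.2, 294. ,  35.3]), array([-0.04, -0.11, 29.21]))
```

Emit:
step_arm:
  plan:
    - [[0.012,0.045,0.005],[0,0,7]]
    - [[0.025,0.09,0.01],[0,0,14]]
    - [[0.037,0.134,0.015],[0,0,21]]
    - [[0.05,0.18,0.02],[0,0,29]]
    - [[0.062,0.225,0.028],[0,0,29.2]]

```text
time_s: 2.05
eef_pos: [0.4916, 0.2795, 0.2068]
eef_rot: [-0.0, 0.998, 0.063, 0.001]
wrist_force: [0.6, -0.4, 0.5]
opening: 0.25
```

```bash
python3 - <<'E'
from h import *
o,r=state()
print(delta([.547,.235,.012],7.2,o,r))
E
```

```text
t 2.05 pos [0.4916 0.2795 0.2068] xang 7.3 z [ 0.001  0.001 -1.   ] F [ 0.57 -0.4   0.49] T [-0.01 -0.   -0.02] op 0.25
(array([ 49. ,  51.3, 194.8]), array([-0.02, -0.09,  0.08]))
```

Over the standoff next, then down to about 60 mm for a look.

Emit:
step_arm:
  plan:
    - [[0.025,0.025,0.03],[0,0,0]]
    - [[0.049,0.045,0.06],[0,0,0]]
    - [[0.049,0.045,0.1],[0,0,0]]
    - [[0.049,0.045,0.13],[0,0,0]]
    - [[0.049,0.045,0.13],[0,0,0]]

```text
time_s: 2.55
eef_pos: [0.5407, 0.2413, 0.0713]
eef_rot: [0.001, 0.998, 0.065, -0.005]
wrist_force: [-1.1, 0.2, 0.3]
opening: 0.253
```

```bash
python3 - <<'E'
from h import *
o,r=state()
print(delta([.547,.235,.012],7.2,o,r))
for n in("wrist","scene"):
    cv2.imwrite(f"pics/c_{n}.png",viewer.camera(n)[:,:,::-1])
E
```

```text
t 2.55 pos [0.5407 0.2413 0.0713] xang 7.5 z [-0.009 -0.002 -1.   ] F [-1.09  0.2   0.35] T [-0.03  0.08 -0.01] op 0.253
(array([ 6. ,  7.1, 59.2]), array([0.05, 0.55, 0.27]))
```

View pics/c_wrist.png

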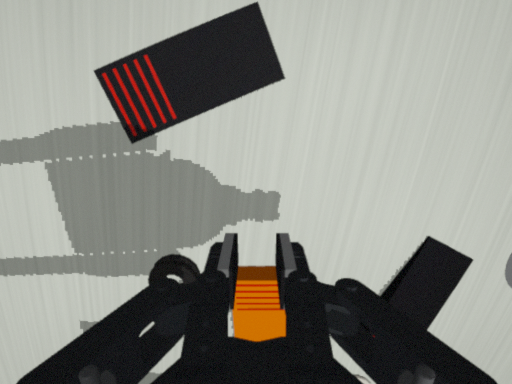

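View pics/c_scene.png

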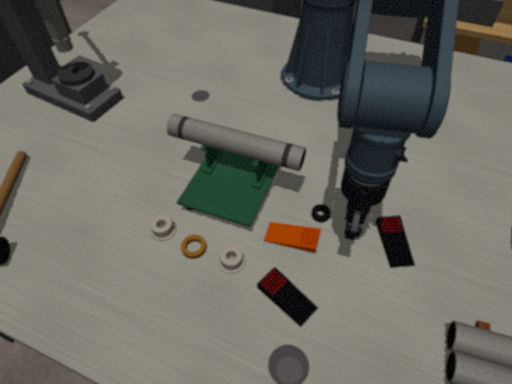

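Emit:
step_arm:
  plan:
    - [[0,0,0.02],[0,0,0]]
    - [[0,0,0.04],[0,0,0]]
    - [[0,0,0.055],[0,0,0]]
    - [[0,0,0.061],[0,0,0]]
    - [[0,0,0.061],[0,0,0]]

```text
time_s: 3.15
eef_pos: [0.5444, 0.2429, 0.0156]
eef_rot: [0.0, 0.998, 0.066, 0.0]
wrist_force: [0.7, -0.1, -0.4]
opening: 0.248
```

```bash
python3 - <<'E'
from h import *
o,r=state()
print(delta([.552,.187,.012],7.2,o,r))
E
```

```text
t 3.15 pos [0.5444 0.2429 0.0156] xang 7.5 z [ 0. -0. -1.] F [ 0.75 -0.13 -0.42] T [-0.01 -0.03  0.  ] op 0.248
(array([ 0.2, 56.4,  3.6]), array([ 0.  , -0.  ,  0.34]))
```

Emit:
step_arm:
  plan:
    - [[0,0.015,0.002],[0,0,0]]
    - [[0,0.03,0.002],[0,0,0]]
    - [[0,0.038,0.002],[0,0,0]]
    - [[0,0.046,0.002],[0,0,0]]
    - [[0,0.052,0.002],[0,0,0]]

```text
time_s: 3.65
eef_pos: [0.5515, 0.1901, 0.0136]
eef_rot: [-0.0, 0.998, 0.065, 0.0]
wrist_force: [-0.3, 0.8, 1.6]
opening: 0.251
```

Emit:
step_arm:
  plan:
    - [[0,0.009,0],[0,0,0]]
    - [[0,0.018,0],[0,0,0]]
    - [[0,0.027,0],[0,0,0]]
    - [[0,0.034,0],[0,0,0]]
    - [[0,0.04,0],[0,0,0]]

```text
time_s: 4.15
eef_pos: [0.5564, 0.1508, 0.0133]
eef_rot: [0.0, 0.998, 0.065, -0.0]
wrist_force: [0.1, 1.0, -0.2]
opening: 0.247
```

```bash
python3 - <<'E'
from h import *
o,r=state()
for n in("wrist","scene","top"):
    cv2.imwrite(f"pics/d_{n}.png",viewer.camera(n)[:,:,::-1])
a=cv2.imread("pics/d_scene.png")[130:290,170:410];cv2.imwrite("pics/d_sz.png",cv2.resize(a,None,fx=3,fy=3,interpolation=cv2.INTER_CUBIC))
E
```

```text
t 4.15 pos [0.5564 0.1508 0.0133] xang 7.5 z [-0. -0. -1.] F [ 0.12  1.04 -0.22] T [0.12 0.04 0.01] op 0.247
```

View pics/d_sz.png

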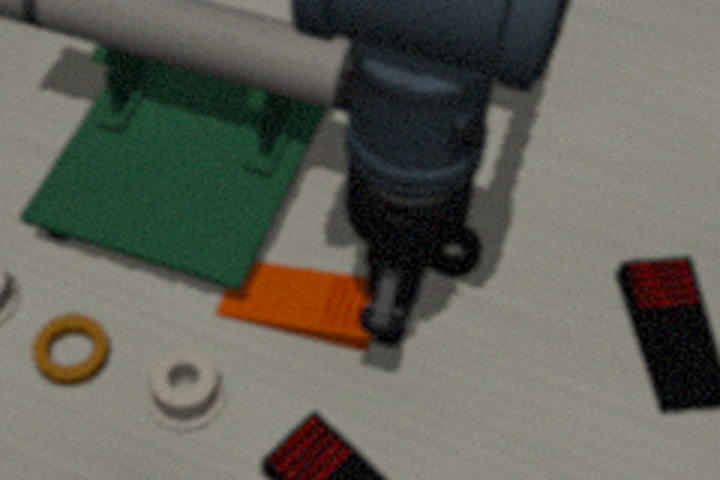

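View pics/d_wrist.png

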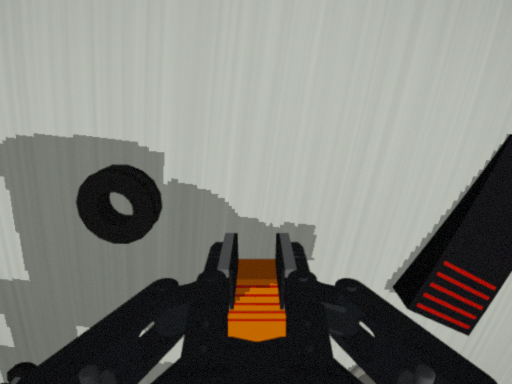

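Emit:
step_arm:
  plan:
    - [[0,0.004,0],[0,0,0]]
    - [[0,0.008,0],[0,0,0]]
    - [[0,0.012,0],[0,0,0]]
    - [[0,0.015,0],[0,0,0]]
    - [[0,0.018,0],[0,0,0]]

```text
time_s: 4.8
eef_pos: [0.5587, 0.1333, 0.0132]
eef_rot: [-0.0, 0.998, 0.066, -0.0]
wrist_force: [-0.2, 0.1, -0.5]
opening: 0.251
```

Emit:
step_arm:
  plan:
    - [[0,0.002,0],[0,0,0]]
    - [[0,0.004,0],[0,0,0]]
    - [[0,0.006,0],[0,0,0]]
    - [[0,0.007,0],[0,0,0]]
    - [[0,0.008,0],[0,0,0]]

```text
time_s: 5.3
eef_pos: [0.5598, 0.1256, 0.0133]
eef_rot: [0.0, 0.998, 0.066, 0.0]
wrist_force: [0.2, 0.2, 0.3]
opening: 0.253
```

Emit:
step_arm:
  plan:
    - [[0,0.001,0],[0,0,0]]
    - [[0,0.002,0],[0,0,0]]
    - [[0,0.003,0],[0,0,0]]
    - [[0,0.004,0],[0,0,0]]

```text
time_s: 5.7
eef_pos: [0.5603, 0.1217, 0.0133]
eef_rot: [0.0, 0.998, 0.066, -0.0]
wrist_force: [0.7, 0.8, -0.6]
opening: 0.251
```

Emit:
step_arm:
  plan:
    - [[0,0.001,0],[0,0,0]]
    - [[0,0.002,0],[0,0,0]]
    - [[0,0.003,0],[0,0,0]]

```text
time_s: 6.0
eef_pos: [0.5607, 0.1187, 0.0133]
eef_rot: [-0.0, 0.998, 0.066, -0.0]
wrist_force: [-1.0, 0.8, -0.8]
opening: 0.247
```

```bash
python3 - <<'E'
from h import *
o,r=state()
for n in("scene","top"):
    cv2.imwrite(f"pics/e_{n}.png",viewer.camera(n)[:,:,::-1])
a=cv2.imread("pics/e_scene.png")[150:280,210:350];b=cv2.imread("pics/e_top.png")[150:280,180:320]
cv2.imwrite("pics/e_z.png",cv2.resize(np.hstack([a,b]),None,fx=2.8,fy=2.8,interpolation=cv2.INTER_CUBIC))
E
```

```text
t 6.0 pos [0.5607 0.1187 0.0133] xang 7.5 z [-0.  0. -1.] F [-1.    0.82 -0.85] T [ 0.12  0.04 -0.01] op 0.247
```

View pics/e_z.png

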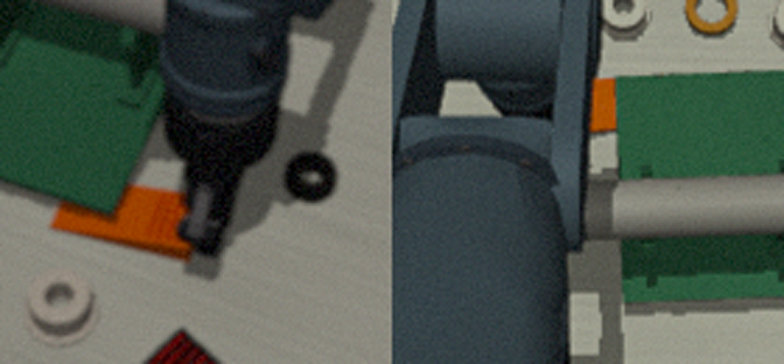

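```bash
python3 - <<'E'
from h import *
cal=viewer.get_calibration("scene")
print(at(cal,(228.6,231),.001),at(cal,(278.5,242),.0))
c=np.array([.487,-.0415]);a=.057
for p in [at(cal,(228.6,231),.001)[:2]]:
  d=p-c;print(np.array([[np.cos(a),np.sin(a)],[-np.sin(a),np.cos(a)]])@d)
E
```

```text
[0.5994541  0.00487192 0.001     ] [0.58128076 0.11205537 0.        ]
[0.11491324 0.0398902 ]
```

Emit:
step_arm:
  plan:
    - [[0,0.001,0],[0,0,0]]
    - [[0,0.002,0],[0,0,0]]
    - [[0,0.003,0],[0,0,0]]

```text
time_s: 6.4
eef_pos: [0.5609, 0.1162, 0.0133]
eef_rot: [-0.0, 0.998, 0.066, -0.0]
wrist_force: [-0.8, 4.2, 0.4]
opening: 0.252
```

Emit:
step_arm:
  plan:
    - [[0,0.001,0],[0,0,0]]
    - [[0,0.002,0],[0,0,0]]
    - [[0,0.003,0],[0,0,0]]

```text
time_s: 6.7
eef_pos: [0.5611, 0.1139, 0.0133]
eef_rot: [-0.001, 0.998, 0.065, -0.0]
wrist_force: [-1.2, 8.9, 0.7]
opening: 0.251
```

Emit:
step_arm:
  plan:
    - [[0,0.001,0],[0,0,0]]
    - [[0,0.002,0],[0,0,0]]
    - [[0,0.003,0],[0,0,0]]

```text
time_s: 7.0
eef_pos: [0.5614, 0.1117, 0.0133]
eef_rot: [-0.001, 0.998, 0.066, -0.0]
wrist_force: [-0.1, 11.3, -0.1]
opening: 0.249
```

Emit:
step_arm:
  plan:
    - [[0,-0.01,0],[0,0,0]]
    - [[0,-0.02,0],[0,0,0]]
    - [[0,-0.03,-0.03],[0,0,0]]
    - [[0,-0.03,-0.07],[0,0,0]]
    - [[0,-0.03,-0.09],[0,0,0]]
  fingers: 0

```text
time_s: 7.5
eef_pos: [0.5593, 0.1402, 0.1063]
eef_rot: [0.0, 0.998, 0.066, 0.002]
wrist_force: [-0.2, 0.5, -0.0]
opening: -0.001
```

```bash
python3 - <<'E'
from h import *
o,r=state()
for n in("scene","top","wrist"):
    cv2.imwrite(f"pics/f_{n}.png",viewer.camera(n)[:,:,::-1])
a=cv2.imread("pics/f_scene.png")[110:280,150:350];b=cv2.imread("pics/f_top.png")[110:280,180:380]
cv2.imwrite("pics/f_z.png",cv2.resize(np.hstack([a,b]),None,fx=2,fy=2,interpolation=cv2.INTER_CUBIC))
print(delta([.568,.028,.1],3.3,o,r))
E
```

```text
t 7.5 pos [0.5593 0.1402 0.1063] xang 7.6 z [ 0.004 -0.001 -1.   ] F [-0.19  0.46 -0.03] T [ 0.03 -0.03 -0.02] op -0.001
(array([ -6.2, 112.4,   6.4]), array([ 0.05, -0.21,  4.28]))
```

View pics/f_z.png

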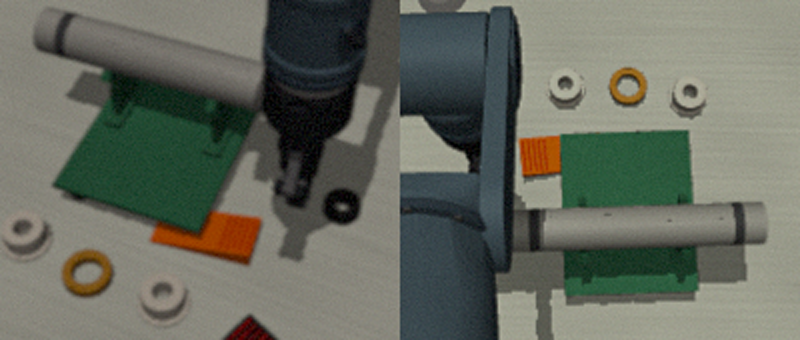

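View pics/f_wrist.png

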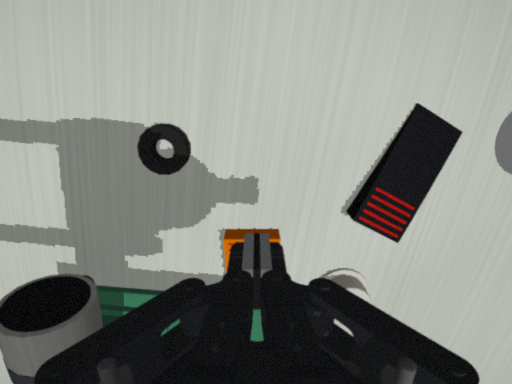

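```bash
python3 - <<'E'
from h import *
cal={n:viewer.get_calibration(n) for n in("top","scene")}
for f in "af":
    im=cv2.imread(f"pics/{f}_top.png")[:,:,::-1].copy()
    o,g=masks(im);k,l,s,c=cv2.connectedComponentsWithStats(g);i=1+np.argmax(s[1:,4])
    pts=np.argwhere(l==i)[:,::-1].astype(np.float32);r=cv2.boxPoints(cv2.minAreaRect(pts));print(f,r.round(1).tolist(),[at(cal["top"],p,.038)[:2].round(4).tolist() for p in r[:2]])
a,b=[cv2.cvtColor(cv2.imread(f"pics/{f}_top.png"),cv2.COLOR_BGR2GRAY).astype(np.float32) for f in"af"]
for sl in ((slice(165,205),slice(290,345)),(slice(200,275),slice(300,375))):
    print(cv2.phaseCorrelate(a[sl],b[sl]))
E
```

```text
a [[259.5, 177.3000030517578], [323.70001220703125, 174.89999389648438], [325.1000061035156, 210.8000030517578], [260.8999938964844, 213.3000030517578]] [[0.5878, 0.0493], [0.5976, -0.1189]]
f [[259.8999938964844, 177.0], [324.0, 175.0], [325.20001220703125, 211.0], [261.0, 213.10000610351562]] [[0.5886, 0.0483], [0.5973, -0.1198]]
((0.2694771964027751, 0.01762505828303418), 1.0230601187547048)
((0.6986600921928598, 0.780155723395012), 0.9342744533962674)
```

Emit:
step_arm:
  plan:
    - [[-0.002,0.03,0],[0,0,2]]
    - [[-0.003,0.06,0],[0,0,4.3]]
    - [[-0.005,0.09,0],[0,0,4.3]]
    - [[-0.006,0.11,0],[0,0,4.3]]
    - [[-0.006,0.11,0.02],[0,0,4.3]]

```text
time_s: 8.15
eef_pos: [0.5679, 0.0269, 0.0839]
eef_rot: [0.001, 1.0, 0.027, 0.001]
wrist_force: [1.0, 1.0, 0.6]
opening: -0.002
```

```bash
python3 - <<'E'
from h import *
o,r=state()
cv2.imwrite(f"pics/g_scene.png",viewer.camera("scene")[:,:,::-1])
a=cv2.imread("pics/g_scene.png")[110:280,150:350]
cv2.imwrite("pics/g_z.png",cv2.resize(a,None,fx=3,fy=3,interpolation=cv2.INTER_CUBIC))
o,r=state()
print(delta([.568,.028,.046],3.3,o,r))
E
```

```text
t 8.15 pos [0.5679 0.0269 0.0839] xang 3.1 z [ 0.003 -0.002 -1.   ] F [1.04 0.96 0.63] T [-0.04 -0.01 -0.04] op -0.002
t 8.2 pos [0.5643 0.0284 0.079 ] xang 3.1 z [-0.005  0.    -1.   ] F [-3.05  0.77 -2.65] T [0.02 0.06 0.02] op -0.001
(array([ 3.9,  0.6, 33. ]), array([-0.03,  0.26, -0.23]))
```

View pics/g_z.png

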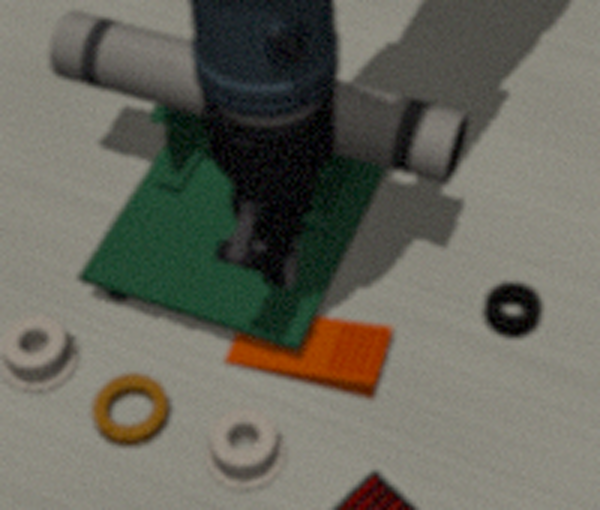

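Emit:
step_arm:
  plan:
    - [[0.001,0,0.008],[0,0,0]]
    - [[0.001,0,0.016],[0,0,0]]
    - [[0.001,0,0.022],[0,0,0]]
    - [[0.001,0,0.026],[0,0,0]]
    - [[0.001,0,0.026],[0,0,0]]

```text
time_s: 8.7
eef_pos: [0.5669, 0.0302, 0.0567]
eef_rot: [-0.0, 1.0, 0.028, -0.001]
wrist_force: [-0.4, 0.1, 0.1]
opening: -0.003
```

Emit:
step_arm:
  plan:
    - [[0,0,0.002],[0,0,0]]
    - [[0,0,0.004],[0,0,0]]
    - [[0,0,0.006],[0,0,0]]
    - [[0,0,0.007],[0,0,0]]

```text
time_s: 9.1
eef_pos: [0.5673, 0.0298, 0.0502]
eef_rot: [-0.0, 1.0, 0.028, -0.0]
wrist_force: [-0.7, -0.1, -0.7]
opening: -0.003
```

Tips should be at about 42 mm; now descend in 1 mm steps.

Emit:
step_arm:
  plan:
    - [[0,0,0.001],[0,0,0]]
    - [[0,0,0.002],[0,0,0]]
    - [[0,0,0.003],[0,0,0]]

```text
time_s: 9.4
eef_pos: [0.5674, 0.0297, 0.0473]
eef_rot: [0.0, 1.0, 0.028, 0.0]
wrist_force: [0.0, -0.0, -0.9]
opening: 0.002
```

Emit:
step_arm:
  plan:
    - [[0,0,0.001],[0,0,0]]
    - [[0,0,0.001],[0,0,0]]

```text
time_s: 9.6
eef_pos: [0.5672, 0.0298, 0.0461]
eef_rot: [-0.0, 1.0, 0.028, -0.0]
wrist_force: [0.1, 0.7, 0.5]
opening: 0.001
```

Emit:
step_arm:
  plan:
    - [[0,0,0.001],[0,0,0]]
    - [[0,0,0.001],[0,0,0]]

```text
time_s: 9.8
eef_pos: [0.5674, 0.0298, 0.0458]
eef_rot: [0.0, 1.0, 0.028, -0.0]
wrist_force: [-2.2, -1.1, 4.6]
opening: -0.0
```

Emit:
step_arm:
  plan:
    - [[0,0,0.001],[0,0,0]]
    - [[0,0,0.001],[0,0,0]]

```text
time_s: 10.0
eef_pos: [0.5675, 0.0298, 0.0457]
eef_rot: [0.0, 1.0, 0.028, -0.0]
wrist_force: [-4.1, -0.6, 11.5]
opening: -0.002
```

Emit:
step_arm:
  plan:
    - [[0,0,0.0005],[0,0,0]]
    - [[0,0,0.001],[0,0,0]]
    - [[0,0,0.001],[0,0,0]]
    - [[0,0,0.001],[0,0,0]]

```text
time_s: 10.4
eef_pos: [0.5676, 0.0298, 0.0456]
eef_rot: [0.0, 1.0, 0.028, 0.0]
wrist_force: [-9.2, 1.3, 19.0]
opening: 0.0
```

Emit:
step_arm:
  plan:
    - [[0,0,0],[0,0,0]]
    - [[0,0,0],[0,0,0]]
    - [[0,0,0],[0,0,0]]
    - [[0,0,0],[0,0,0]]
    - [[0,0,0],[0,0,0]]

```text
time_s: 10.9
eef_pos: [0.5676, 0.0298, 0.0456]
eef_rot: [0.0, 1.0, 0.028, 0.0]
wrist_force: [-7.5, -0.1, 18.7]
opening: -0.001
```

```bash
python3 - <<'E'
from h import *
o,r=state()
for n in("scene","top","wrist"):
    cv2.imwrite(f"pics/k_{n}.png",viewer.camera(n)[:,:,::-1])
o,r=state()
a=cv2.imread("pics/k_scene.png")[110:280,150:350];b=cv2.imread("pics/k_top.png")[110:280,180:380]
cv2.imwrite("pics/k_z.png",cv2.resize(np.hstack([a,b]),None,fx=2,fy=2,interpolation=cv2.INTER_CUBIC))
cal=viewer.get_calibration("scene");W=cv2.cvtColor(cv2.imread("pics/a_scene.png"),cv2.COLOR_BGR2GRAY)
C=np.array([[.085,.065,.046]])
g=[cv2.cvtColor(cv2.imread(f"pics/{f}_scene.png"),cv2.COLOR_BGR2GRAY).astype(np.float32) for f in "afk"]
s=(slice(185,222),slice(172,212))
for q in g[1:]: print("far-right front corner shift px",cv2.phaseCorrelate(g[0][s],q[s]))
s=(slice(210,236),slice(225,262))
print("near corner f->k",cv2.phaseCorrelate(g[1][s],g[2][s]), "a->f",cv2.phaseCorrelate(g[0][s],g[1][s]))
E
```

```text
t 10.9 pos [0.5676 0.0298 0.0456] xang 3.2 z [ 0. -0. -1.] F [-7.48 -0.1  18.67] T [ 0.14  1.42 -0.01] op -0.001
t 11.05 pos [0.5676 0.0298 0.0455] xang 3.2 z [ 0. -0. -1.] F [-7.93  0.38 18.67] T [0.1  1.43 0.  ] op 0.003
far-right front corner shift px ((-0.27781864142893653, -0.06628038350312337), 0.9625649020075798)
far-right front corner shift px ((-0.1643795576059155, -0.1261706242690508), 0.9635723122954368)
near corner f->k ((-0.17426784756537472, 0.8695401702976806), 0.7549803321008329) a->f ((-0.2726067816233453, -0.24764102173884162), 0.7567078387295758)
```

View pics/k_z.png

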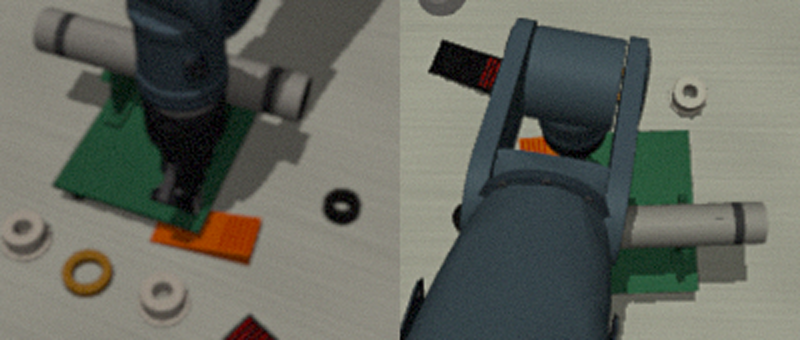

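View pics/k_wrist.png

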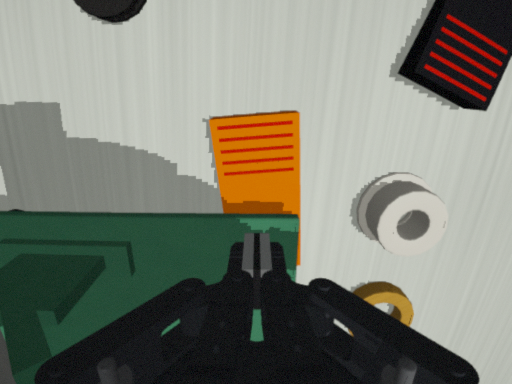

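```bash
python3 - <<'E'
from h import *
def reg(a,b,s):
    y0,y1,x0,x1=s;M=np.eye(2,3,dtype=np.float32)
    cc,M=cv2.findTransformECC(a[y0:y1,x0:x1],b[y0:y1,x0:x1],M,cv2.MOTION_TRANSLATION,(3,200,1e-6));return M[:,2].round(2),round(cc,3)
for n,P in (("top",{"roller end":(205,245,335,375),"plate right-front":(168,200,300,340)}),("scene",{"roller left":(108,150,155,205),"plate left front":(185,222,172,212),"roller right":(135,180,280,315)})):
    g={f:cv2.GaussianBlur(cv2.imread(f"pics/{f}_{n}.png",0),(0,0),1).astype(np.float32) for f in "afk"}
    for k,s in P.items(): print(n,k,"a->k",reg(g["a"],g["k"],s),"f->k",reg(g["f"],g["k"],s))
state()
E
```

```text
top roller end a->k (array([0.22, 0.31], dtype=float32), 0.956) f->k (array([-0.1 , -0.05], dtype=float32), 0.997)
top plate right-front a->k (array([0.25, 0.11], dtype=float32), 0.987) f->k (array([0.03, 0.  ], dtype=float32), 0.999)
scene roller left a->k (array([-0.15, -0.14], dtype=float32), 0.984) f->k (array([0.03, 0.  ], dtype=float32), 0.999)
scene plate left front a->k (array([-0.3, -0.2], dtype=float32), 0.983) f->k (array([0.06, 0.05], dtype=float32), 0.999)Traceback (most recent call last):
  File "<stdin>", line 7, in <module>
  File "<stdin>", line 4, in reg
cv2.error: OpenCV(4.12.0) /io/opencv/modules/video/src/ecc.cpp:589: error: (-7:Iterations do not converge) The algorithm stopped before its convergence. The correlation is going to be minimized. Images may be uncorrelated or non-overlapped in function 'findTransformECC'
```

```bash
python3 - <<'E'
from h import *
from bench import ticket
state(); print(ticket.hand_in()); state()
E
```

```text
t 11.05 pos [0.5676 0.0298 0.0455] xang 3.2 z [ 0. -0. -1.] F [-7.93  0.38 18.67] T [0.1  1.43 0.  ] op 0.003
the job is handed in; nothing more can be done
None
the job is handed in; nothing more can be done
```

I pushed the orange wedge, thin end first, in under the short foot until it jammed. I then handed the job in at 11 s with the closed fingers pressing on top of that corner; no verdict was reported.

- **Wedge:** resistance began with the tip about 27 mm past the foot's centre and rose to about 11 N over the last few millimetres, with the tip ending at roughly cradle y = 0.03 m. The two black look-alike wedges were not touched.
- **Press test:** the fingers met the plate about 38 mm above the bench, its level height. Going from about 5 N to 18.7 N lowered the corner by only about 0.3 mm, so it no longer rocks.
- **Final hold:** the fingers press with about 18.7 N, within about 2 mm of the estimated corner point. There is also a sideways force of about 8 N, probably friction at the fingertips.
- **Level and roller:** the cradle moved about 1 mm overall. Roller and plate shifted by 0.1 px or less in the pictures between jamming the wedge and the final press.
- **Checks that were weak or failed:** I did not measure the level angle directly. It rests on the corner height, accurate to roughly half a millimetre, and on the small image shifts. One image comparison, at the roller's right end, did not converge because the arm was blocking the view. The loose parts I could see looked undisturbed, but I did not measure them.

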